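Tip a power module onto its back on the test bed

TASK

The grey power module stands on the mat beside the low aluminium test bed, with its socket panel facing away from the bed. Push it square up against the bed's edge while it stands upright, tip it over that edge so that it lies flat on the bed with its socket panel up, then slide it along until it is pressed home, square against the black end stop, within the bed's width. Feel your way and push gently (never harder than 45 N), leave the other things on the bench where they are, and let go of the module at the end.

Things in the scene. Friction and masses are not known exactly. Their poses are not given: they have to be found in the camera images.
- module_mid (a point): Centre of the grey power module, a box too wide to grasp: 90 mm along x, 104 along y, 96 along z, 0.4 to 0.8 kg. Starts upright (z up, centre 48 mm high). Its -x face is the flush socket panel (black, three brown sockets); its +x face looks at the bed's edge, 10 to 70 mm off, turned up to 0.25 rad. Tipped: x down, z towards the end stop. Pushed high before it meets the edge it may topple short.
- bed: Fixed test bed: aluminium plate 180 mm long, 150 wide, 10 thick. Origin: middle of its edge (kerb, a 10 mm upright step) that faces the module, at table level. x points level from the module over the plate, y along the kerb, z up; the plate covers x = 0 to 180 mm, y = -75 to 75 mm, top at z = 10 mm. In tipping, the pushed face rises as much as it goes forward: a level push jams on fingertip friction.
- end_stop: Black bar fixed across the bed, 14 mm thick, 120 long, 30 high above the plate, 115 to 140 mm beyond the kerb. Origin: middle of the foot of its working face, on the plate's top; x as the bed's x. The module is home when its +z face bears on it (centre 48 mm before it), pressed so that it bears on the bar with more than 4 N (sliding alone takes 2 to 6 N).
- connector_a: Bystander: brown plug 45 x 26 x 22 mm beside the module, origin under its body.
- connector_b: Bystander: brown plug 45 x 26 x 22 mm beside the bed, origin under its body.
- screwdriver: Bystander: black screwdriver 170 mm long lying beside the bed, along its own x.
- solder_reel: Bystander: grey reel of diameter 90 mm, 42 mm high, lying flat.
- pliers: Bystander: pliers about 180 mm long, 20 mm high.
- screw_cup: Bystander: small steel bowl, diameter 60 mm, 45 mm high.
- handheld_meter: Bystander: dark handheld meter 150 x 75 x 35 mm lying flat.
Things that resemble listed ones, but are neither listed nor needed, are in the scene too. Of the things shaped like the part that bears module_mid, the grey one is meant.

How it is judged:
By the outcome, as a careful person would: the job done as asked, in the order asked, and still so for the second after the job is handed in, with the robot touching nothing.
It also fails if it takes over 69 s, if anything falls off the work surface, if the arm or the gripper's body presses on something with over 40 N, if the wrist force passes 120 N, or if a joint passes its speed limit or range.

ROBOT

A 6-joint arm with a two-finger parallel gripper is mounted at the origin on the work surface. World frame = base frame: x ahead of the robot, y to its left, z up, the work surface at z = 0. Lengths are in m, angles in rad, forces in N, time in s.
With the tool pointing down it reaches from about 0.275 to 0.75 m from the base axis. Payload 10.2 kg.
Tool frame: the origin (TCP) lies between the finger pads; the fingertips stand bot.tip_extent ahead of it and the grasp point (between the pads) lies 6 mm ahead of it (bot.tip_extent is the distance from the TCP to the fingertips, in m); x points along the fingers, y is the direction in which the jaws open and shut, and the axes are right-handed (so a half turn about x gives the same grasp; the last joint's range is limited). The gripper opens to 88 mm and grips with 3 to 60 N. Pads are 18 mm wide; open, the fingers measure 123 mm over their backs; the gripper's body (75 mm by 187 mm) begins 45 mm behind the grasp point.
Start: joints at [0.892, 0.313, 1.498, -0, 1.331, -0.223], TCP at [0.231, 0.471, 0.264] pointing down, gripper open.
Joint ranges: [-2.94, 2.94], [-0.97, 2.17], [0.19, 2.56], [-1.23, 4.37], [0.02, 3.11], [-2.88, 2.88]. Speed limits (rad/s): [2.39, 2.39, 3.01, 3.14, 3.14, 3.14].

INTERFACE

Orientations are given as a unit quaternion [x, y, z, w].
In Python, from plant import bot gives the robot as it stands.
- The arm moves only by the tool move_arm, never from a script. Its arguments are lists of equal length, an entry for each row: "grip": the finger opening in m, from 0 to 0.0881; "travel": the shift along the tool's x, y, z in m, a list of three; "spin": the turn about the tool's x in rad. A call has 1 to 8 rows; each row is the pose to reach, as a shift and turn from the pose commanded when the call began, along the tool's axes at that moment; what a row does not reach only later rows make up. A row lasts 1/10 s, in which the tool goes at most 50 mm and 8.59 degrees, less where a joint would pass 70% of its speed; a pose out of reach is approached as far as the arm can. A call with a gripper value outside its range is refused whole. The fingers move at their own pace and stop on an object; the grip force is fixed at half the most. Time passes only in rows, so rows that repeat a pose let the fingers close. It gives the time, the measured TCP pose, the force and the opening at its end, in the units of the state.
- bot.state(): the state, without advancing time (a new reading comes with each control period).
- bot.read_camera(name): name is "side" or "top" or "wrist"; returns a dict with "img" (480x640x3 uint8, red, green, blue), "K" (3x3 intrinsics, pixels), "k1" (the pictures are not rectified: a ray, as slopes to the right and down, at radius r is drawn at 1 + k1 r^2 times it, then the intrinsics apply), "R" (3x3) and "t" (3): a world point X has camera coordinates R X + t. Camera axes: x right, y down, z forward; pixel columns grow to the right and rows downward; lengths in m; the calibration is good to about 2 mm. A picture is of the moment at which its call begins. There is no depth.
- bot.hand_in(): hands the job in, once; it reports no verdict.
The state is a dict: "clock": time; "joint_pos": joint angles; "dq": joint speeds; "effort": joint torques, N m; "tool_pos": TCP position; "tcp_rot": TCP orientation; "wrist_force": force on the tool from outside, world axes, zero at the start; "ft_torque": the same for the moment, N m; "gripper_width": opening from 0.0 (shut) to 1.0 (fully open).
Only numpy, scipy, OpenCV 4.12 (cv2) and the standard library are available. Lean on these libraries where they do the work, as an engineer would, in place of code of your own. Each camera call takes 0.05 s, during which the arm holds its last target.

## Working session

There is one attempt and no reset: what is moved stays moved. The work goes in short steps, Python scripts to look and compute and a tool call to move; the robot and the scene stay as the last step left them, time stands still between calls to the robot, and variables do not carry over. Pictures are saved under pics/ and viewed, and the job is handed in when it is done.

Besides the shell and the picture viewer there is one more tool, called by a JSON object that holds its "name" and its "arguments", one argument or row to a line. move_arm: Moves the arm, as the interface text tells. Its arguments: {"type":"object","properties":{"grip":{"type":"array","items":{"type":"number"}},"travel":{"type":"array","items":{"type":"array","items":{"type":"number"}}},"spin":{"type":"array","items":{"type":"number"}}},"required":["grip","travel","spin"]}

```bash
ls; mkdir -p pics
python3 - <<'E'
from plant import bot
import cv2,numpy as np
print(bot.state()); print(bot.tip_extent)
for n in ("side","top","wrist"):
    c=bot.read_camera(n); cv2.imwrite(f"pics/{n}0.png",c["img"][:,:,::-1]); print(n,c["K"],c["k1"],c["R"],c["t"])
E
```

```text
pics
{'clock': 0.0, 'joint_pos': array([ 8.91587422e-01,  3.13416597e-01,  1.49844481e+00, -3.65128010e-05,
        1.33097581e+00, -2.23356479e-01]), 'dq': array([ 1.01959599e-03, -8.13721350e-04, -1.00501611e-03,  1.00559047e-03,
        5.43428501e-05, -1.05461723e-03]), 'effort': array([-4.80746451e-05, -4.02195597e+01, -2.52265567e+01,  6.94577373e-02,
        3.52312590e-02, -9.60421971e-05]), 'tool_pos': array([0.23097737, 0.471218  , 0.26317523]), 'tcp_rot': array([ 0.15937187,  0.68900011, -0.16017474,  0.68863888]), 'wrist_force': array([-0.51069842,  0.2897489 , -0.84064762]), 'ft_torque': array([ 0.01784783, -0.02056258, -0.02856413]), 'gripper_width': 0.999781537959703}
0.025
side [[522.31419548   0.         324.15038604]
 [  0.         522.31419548 243.68129275]
 [  0.           0.           1.        ]] 0.034635197763480945 [[ 0.82860984 -0.5597478  -0.00938785]
 [-0.4000603  -0.5803232  -0.70934951]
 [ 0.39160884  0.5915297  -0.70479439]] [-0.40721094  0.22298798  1.12953789]
top [[583.31571328   0.         327.3531109 ]
 [  0.         583.31571328 244.81320493]
 [  0.           0.           1.        ]] -0.12429230894973896 [[-0.01846574 -0.99951095  0.02523649]
 [-0.995908    0.01615412 -0.08891739]
 [ 0.08846623 -0.02677515 -0.99571925]] [-0.03421787  0.49131687  1.15652737]
wrist [[395.79198526   0.         317.14716462]
 [  0.         395.79198526 243.44663035]
 [  0.           0.           1.        ]] -0.006020132857068405 [[ 0.4403071   0.89784583 -0.00158536]
 [ 0.8574077  -0.41995081  0.29747832]
 [ 0.2664239  -0.13234112 -0.95472726]] [-0.52592481 -0.04143315  0.39045976]
```

View pics/side0.png

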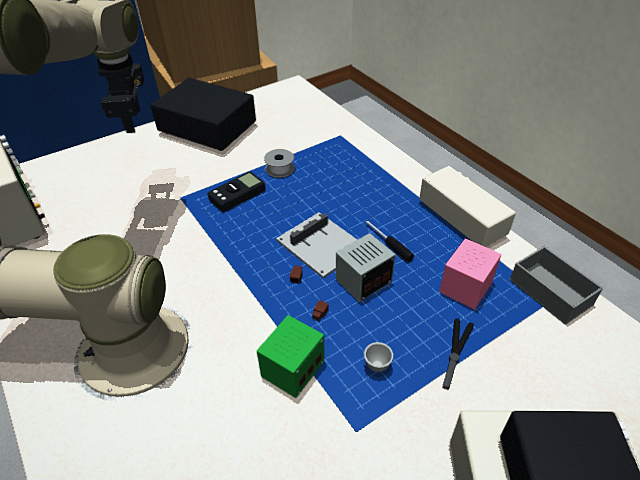

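View pics/top0.png

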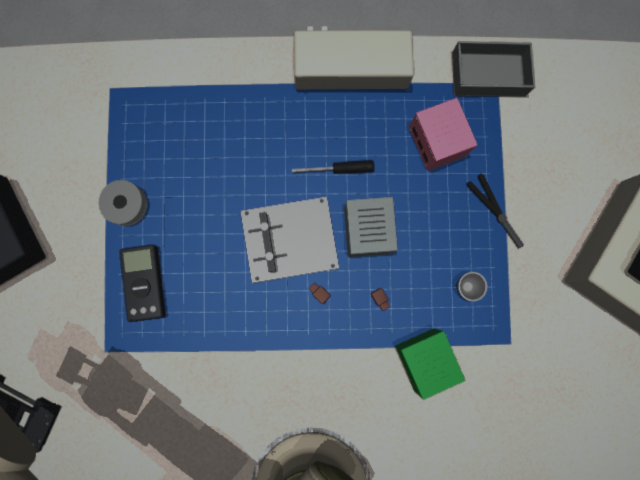

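View pics/wrist0.png

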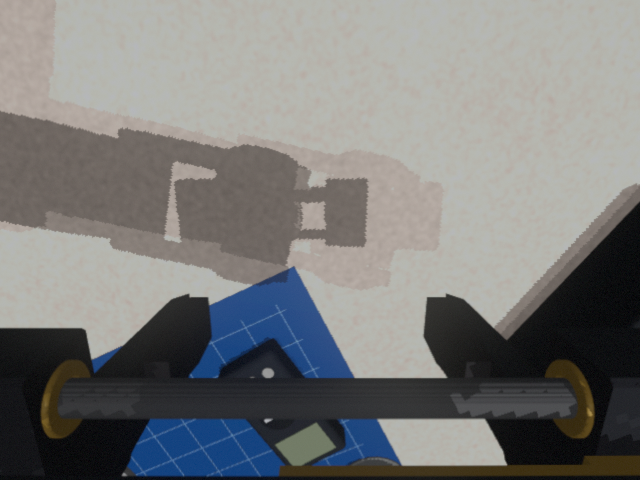

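The module candidates in the top view are grey (372,227), pink (445,133) and green (430,364). Grey is the one named, and it stands right at the bed's kerb edge. I'll measure it next, with an enlarged crop to confirm.

```bash
cat > h.py <<'E'
import cv2,numpy as np
from plant import bot
def ray(c,uv,z):
    uv=np.array(uv,float).reshape(-1,1,2)
    n=cv2.undistortPoints(uv,c["K"],np.array([c["k1"],0,0,0,0.]),criteria=(3,50,1e-10)) if False else cv2.undistortPoints(uv,c["K"],np.array([c["k1"],0,0,0.]))
    n=n.reshape(-1,2); d=np.c_[n,np.ones(len(n))]@c["R"]; o=-c["R"].T@c["t"]
    return (o+d*((z-o[2])/d[:,2])[:,None])[:,:2]
def proj(c,X):
    p,_=cv2.projectPoints(np.array(X,float).reshape(-1,1,3),cv2.Rodrigues(c["R"])[0],c["t"],c["K"],np.array([c["k1"],0,0,0.])); return p.reshape(-1,2)
def snap(n,name,box=None,s=1):
    c=bot.read_camera(n); im=c["img"][:,:,::-1].copy()
    if box: im=im[box[1]:box[3],box[0]:box[2]]
    cv2.imwrite("pics/"+name,cv2.resize(im,None,fx=s,fy=s,interpolation=cv2.INTER_CUBIC)); return c
E
python3 - <<'E'
from h import *
c=snap("top","topc.png",(230,180,420,315),4)
c=snap("side","sidec.png",(260,190,430,330),4)
E
```

```text
(no output)
```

View pics/topc.png

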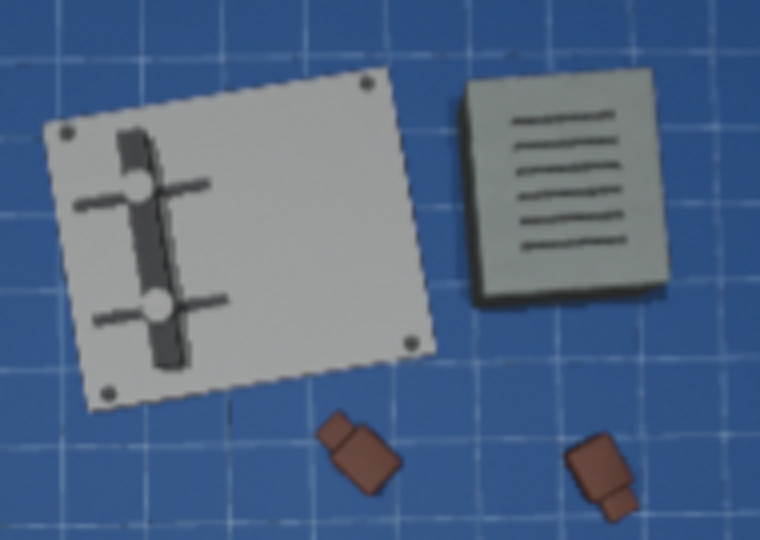

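View pics/sidec.png

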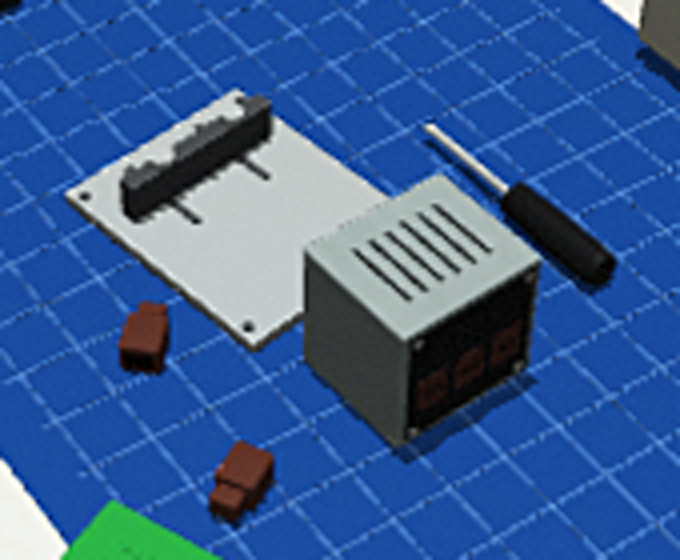

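The crops show the grey module with its black socket panel facing image-right, away from the bed. Its top face has corners near (347,200), (393,197), (397,250) and (350,254). The bed's corners are near (241,210), (327,197), (339,268) and (252,283).

```bash
cat >> h.py <<'E'
def quad(mask):
    cs,_=cv2.findContours(mask.astype(np.uint8),cv2.RETR_EXTERNAL,cv2.CHAIN_APPROX_NONE)
    k=max(cs,key=cv2.contourArea); 
    return cv2.boxPoints(cv2.minAreaRect(k)), cv2.approxPolyDP(k,0.04*cv2.arcLength(k,True),True).reshape(-1,2), cv2.contourArea(k)
E
python3 - <<'E'
from h import *
c=bot.read_camera("top"); im=c["img"].astype(int)
hsv=cv2.cvtColor(c["img"],cv2.COLOR_RGB2HSV)
print(im[240,300],im[202,372],im[252,372],im[190,372])
S=hsv[...,1]; V=hsv[...,2]
for nm,box,z,dim in(("bed",(235,190,342,290),.01,(180,150)),("mod",(343,190,402,262),.096,(90,104))):
    m=np.zeros(S.shape,bool); x0,y0,x1,y1=box
    m[y0:y1,x0:x1]=((S<70)&(V>105))[y0:y1,x0:x1]
    m=cv2.morphologyEx(m.astype(np.uint8),cv2.MORPH_CLOSE,np.ones((5,5)))
    b,a,ar=quad(m)
    for t,q in(("box",b),("poly",a)):
        X=ray(c,q,z); print(nm,t,q.round(1).tolist()); print(X.round(4).tolist(),"sides",np.linalg.norm(X-np.roll(X,-1,0),axis=1).round(4),"mean",X.mean(0).round(4))
E
```

```text
[155 157 156] [121 128 127] [76 80 79] [ 43  77 126]
bed box [[239.60000610351562, 210.39999389648438], [326.6000061035156, 195.89999389648438], [338.70001220703125, 268.3999938964844], [251.60000610351562, 282.8999938964844]]
[[0.5655, 0.1358], [0.5929, -0.0435], [0.4432, -0.0653], [0.4167, 0.112]] sides [0.1813 0.1513 0.1793 0.1507] mean [0.5046 0.0347]
bed poly [[326, 197], [241, 211], [252, 282], [338, 268]]
[[0.5906, -0.0421], [0.5643, 0.1328], [0.4185, 0.1113], [0.444, -0.0639]] sides [0.1769 0.1474 0.177  0.1482] mean [0.5043 0.0345]
mod box [[346.5, 199.8000030517578], [392.70001220703125, 196.10000610351562], [397.0, 249.39999389648438], [350.79998779296875, 253.10000610351562]]
[[0.5699, -0.0789], [0.576, -0.1679], [0.4731, -0.1731], [0.4676, -0.0848]] sides [0.0892 0.103  0.0884 0.1025] mean [ 0.5216 -0.1262]
mod poly [[392, 197], [347, 200], [351, 252], [396, 249]]
[[0.5742, -0.1665], [0.5694, -0.0799], [0.4697, -0.0853], [0.474, -0.1712]] sides [0.0867 0.0999 0.086  0.1003] mean [ 0.5218 -0.1257]
```

```bash
cat >> h.py <<'E'
from scipy.spatial.transform import Rotation as Ro
TH=np.deg2rad(98.5); U=np.array([np.cos(TH),np.sin(TH)]); Vb=np.array([-U[1],U[0]]); O=np.array([.5045,.0346])-.09*U
def tobed(p): p=np.asarray(p,float); d=p[...,:2]-O; return np.stack([d@U,d@Vb],-1)
def frombed(x,y): return O+x*U+y*Vb
def st():
    s=bot.state(); R=Ro.from_quat(s["tcp_rot"]).as_matrix(); b=tobed(s["tool_pos"])*1e3
    f=s["wrist_force"]
    print("t %.2f bedx %.1f bedy %.1f tipz %.1f mm | F bed x %.1f y %.1f z %.1f | grip %.3f | tooly yaw err %.2f deg"%(s["clock"],b[0],b[1],s["tool_pos"][2]*1e3-25,f[:2]@U,f[:2]@Vb,f[2],s["gripper_width"],np.rad2deg(np.arctan2(-(R[:2,1]@U)*np.sign(R[:2,1]@Vb),abs(R[:2,1]@Vb)))), "j6 %.2f"%s["joint_pos"][5])
    return s,R
E
python3 - <<'E'
from h import *
print(O,tobed([.5217,-.126])*1e3)
s,R=st(); print(R.round(3)); 
t=np.r_[frombed(-.165,.007),.20]; print(t)
print("d tool",R.T@(t-s["tool_pos"]))
# spin angle to align tool y with +-Vb
for sg in(1,-1):
    v=R.T@np.r_[sg*Vb,0]; print(sg,"spin",np.arctan2(v[2],v[1]))
# stop face
E
```

```text
[ 0.51780285 -0.05441143] [-71.37826953   6.72711858]
t 0.30 bedx 562.4 bedy 205.9 tipz 238.6 mm | F bed x 0.3 y 0.7 z -0.0 | grip 1.000 | tooly yaw err 55.38 deg j6 -0.22
[[-0.     0.44   0.898]
 [-0.     0.898 -0.44 ]
 [-1.    -0.    -0.   ]]
[ 0.53526829 -0.21863371  0.2       ]
d tool [ 0.06366076 -0.48559331  0.57688805]
1 spin -2.1749852117068955
-1 spin 0.9666074418828977
```

{"name": "move_arm", "arguments": {
  "grip": [0.05,0.05,0.05,0.05,0.05,0.05,0.05,0.05],
  "travel": [
    [0.0,-0.24,0.285],
    [0.0,-0.24,0.285],
    [0.0,-0.24,0.285],
    [0.0,-0.24,0.285],
    [0.0,-0.24,0.285],
    [0.0,-0.24,0.285],
    [0.0,-0.24,0.285],
    [0.0,-0.24,0.285]
  ],
  "spin": [0.967,0.967,0.967,0.967,0.967,0.967,0.967,0.967]
}}

```text
clock: 1.1
tool_pos: [0.3823, 0.1275, 0.2639]
tcp_rot: [0.463, 0.534, -0.463, 0.535]
wrist_force: [0.7, 0.6, 0.4]
gripper_width: 0.567
```

```bash
cat >> h.py <<'E'
def go(x,y,tipz):
    s,R=st(); t=np.r_[frombed(x/1e3,y/1e3),(tipz+25)/1e3]
    print("to go (tool, mm)",(R.T@(t-s["tool_pos"])*1e3).round(1))
    v=R.T@np.r_[-Vb,0]; print("spin",np.arctan2(v[2],v[1]).round(4))
E
python3 -c "
from h import *
go(-165,7,180)"
```

```text
t 1.10 bedx 199.9 bedy 107.1 tipz 238.9 mm | F bed x 0.5 y -0.7 z 0.4 | grip 0.567 | tooly yaw err -0.31 deg j6 -0.11
to go (tool, mm) [ 59.1 102.1 364.3]
spin -0.0054
```

{"name": "move_arm", "arguments": {
  "grip": [0.05,0.05,0.05,0.05,0.05,0.05,0.05,0.05],
  "travel": [
    [0.0,0.102,0.364],
    [0.0,0.102,0.364],
    [0.0,0.102,0.364],
    [0.0,0.102,0.364],
    [0.0,0.102,0.364],
    [0.0,0.102,0.364],
    [0.0,0.102,0.364],
    [0.0,0.102,0.364]
  ],
  "spin": [0,0,0,0,0,0,0,0]
}}

```text
clock: 1.9
tool_pos: [0.5365, -0.2178, 0.2631]
tcp_rot: [0.462, 0.535, -0.462, 0.535]
wrist_force: [0.5, 1.6, 0.1]
gripper_width: 0.566
```

```bash
python3 -c "
from h import *
go(-160,7,42)
snap('wrist','w1.png')
c=snap('top','t1.png',(230,100,550,340),2.5)"
```

```text
t 1.90 bedx -164.3 bedy 5.7 tipz 238.1 mm | F bed x 1.5 y -0.8 z 0.1 | grip 0.566 | tooly yaw err -0.15 deg j6 -0.73
to go (tool, mm) [196.1  -1.3  -4.4]
spin -0.0025
```

View pics/w1.png

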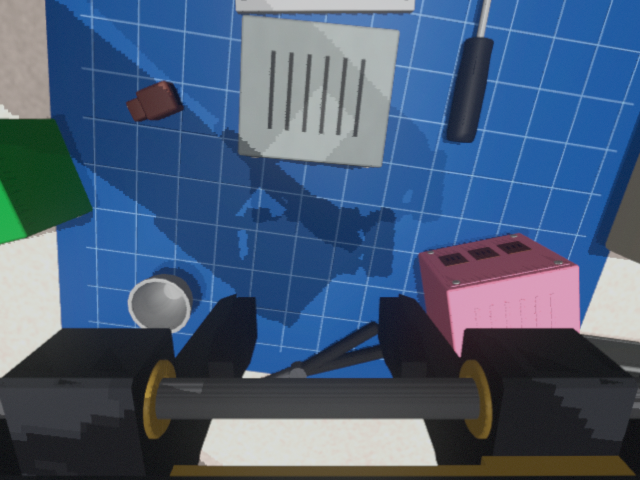

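View pics/t1.png

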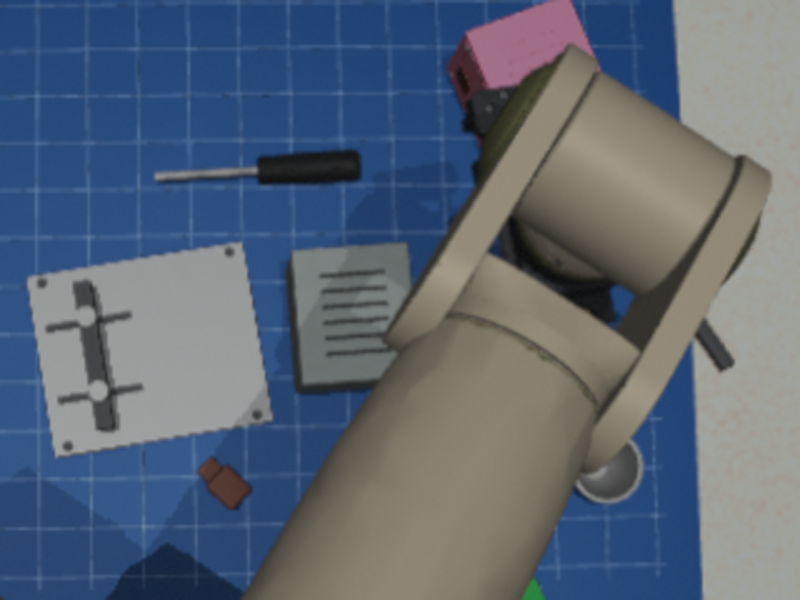

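The wrist view shows the module ahead, between and beyond the fingers. The pliers lie under the gripper and pink sits at the right, around (500,290). I'll check clearances to pink and the pliers, and where the camera body sits.

```bash
python3 -c "
from h import *
s,R=st(); c=bot.read_camera('wrist')
print('cam in tool',R.T@(-c['R'].T@c['t']-s['tool_pos']))
print('pink top corners bed',(tobed(ray(c,[[428,255],[520,235],[578,265],[455,290]],.096))*1e3).round())
print('module top',(tobed(ray(c,[[244,16],[398,31],[382,166],[240,154]],.096))*1e3).round())
print('plier tips',(tobed(ray(c,[[378,325],[300,368]],.015))*1e3).round(), 'cup',(tobed(ray(c,[[162,305]],.045))*1e3).round())
"
```

```text
t 2.00 bedx -164.1 bedy 5.8 tipz 237.6 mm | F bed x -0.0 y 0.3 z -0.2 | grip 0.568 | tooly yaw err -0.20 deg j6 -0.73
cam in tool [-0.12101031  0.00133963 -0.07805071]
pink top corners bed [[-185.  -80.]
 [-170. -149.]
 [-194. -198.]
 [-215. -104.]]
module top [[ -21.   51.]
 [ -31.  -49.]
 [-118.  -42.]
 [-109.   59.]]
plier tips [[-290.  -58.]
 [-342.   24.]] cup [[-252.  151.]]
```

{"name": "move_arm", "arguments": {
  "grip": [0.05,0.05,0.05,0.05,0.05,0.05,0.05],
  "travel": [
    [0.05,0.0,-0.022],
    [0.1,0.0,-0.022],
    [0.13,0.0,-0.022],
    [0.16,0.0,-0.022],
    [0.18,0.0,-0.022],
    [0.194,0.0,-0.022],
    [0.194,0.0,-0.022]
  ],
  "spin": [-0.002,-0.002,-0.002,-0.002,-0.002,-0.002,-0.002]
}}

```text
clock: 2.75
tool_pos: [0.532, -0.1917, 0.0687]
tcp_rot: [0.461, 0.537, -0.461, 0.535]
wrist_force: [-0.2, -1.1, 0.2]
gripper_width: 0.565
```

```bash
python3 -c "
from h import *
go(-100,6,43)
snap('side','s2.png',(240,150,480,330),3.3)"
```

```text
t 2.75 bedx -137.8 bedy 6.3 tipz 43.7 mm | F bed x -1.1 y 0.4 z 0.2 | grip 0.565 | tooly yaw err 0.14 deg j6 -0.70
to go (tool, mm) [  0.7   0.3 -37.8]
spin 0.0024
```

View pics/s2.png

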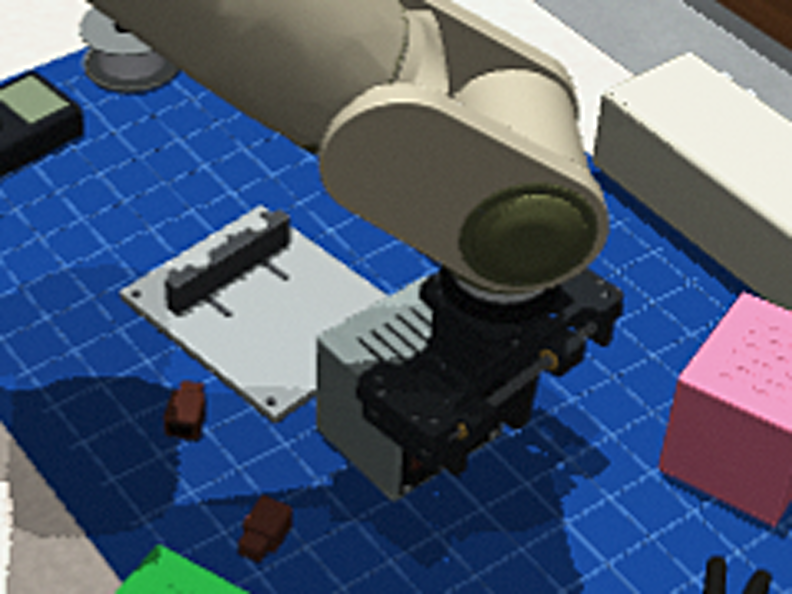

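The gripper hangs behind the socket face, and its body is just above the module's top. Now I push gently.

{"name": "move_arm", "arguments": {
  "grip": [0.05,0.05,0.05,0.05,0.05,0.05,0.05,0.05],
  "travel": [
    [0,0,-0.006],
    [0,0,-0.01],
    [0,0,-0.013],
    [0,0,-0.016],
    [0,0,-0.019],
    [0,0,-0.022],
    [0,0,-0.025],
    [0,0,-0.028]
  ],
  "spin": [0.002,0.002,0.002,0.002,0.002,0.002,0.002,0.002]
}}

```text
clock: 3.6
tool_pos: [0.5285, -0.1653, 0.0699]
tcp_rot: [0.461, 0.535, -0.462, 0.536]
wrist_force: [0.9, -5.9, 4.0]
gripper_width: 0.564
```

```bash
python3 -c "
from h import *
go(-100,6,43)
snap('wrist','w3.png')"
```

```text
t 3.60 bedx -111.2 bedy 5.8 tipz 44.9 mm | F bed x -6.0 y -0.0 z 4.0 | grip 0.564 | tooly yaw err 0.00 deg j6 -0.66
to go (tool, mm) [  1.9  -0.2 -11.2]
spin 0.0
```

View pics/w3.png

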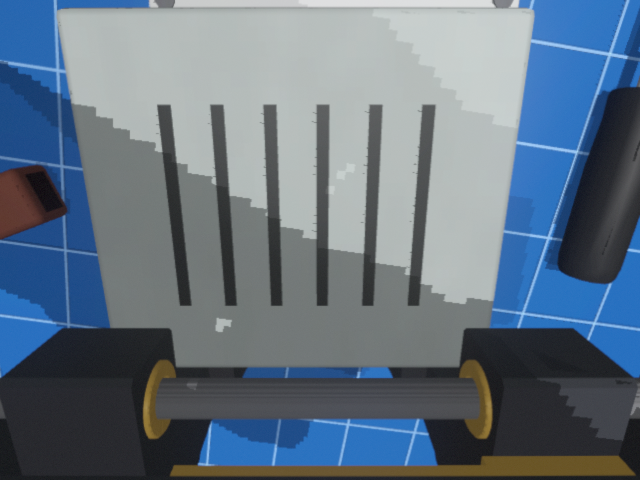

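```bash
python3 -c "
from h import *
c=snap('side','s3.png',(260,170,460,320),4)
w=bot.read_camera('wrist')
for z in(.096,.10,.106): print(z,(tobed(ray(w,[[58,11],[533,11],[492,367],[112,367]],z))*1e3).round(1).tolist())
"
```

```text
0.096 [[-10.5, 59.7], [-10.5, -41.4], [-98.4, -44.2], [-98.4, 61.7]]
0.1 [[-11.4, 57.4], [-11.5, -39.4], [-95.6, -42.1], [-95.7, 59.3]]
0.106 [[-12.8, 53.9], [-12.9, -36.5], [-91.5, -39.0], [-91.5, 55.7]]
```

View pics/s3.png

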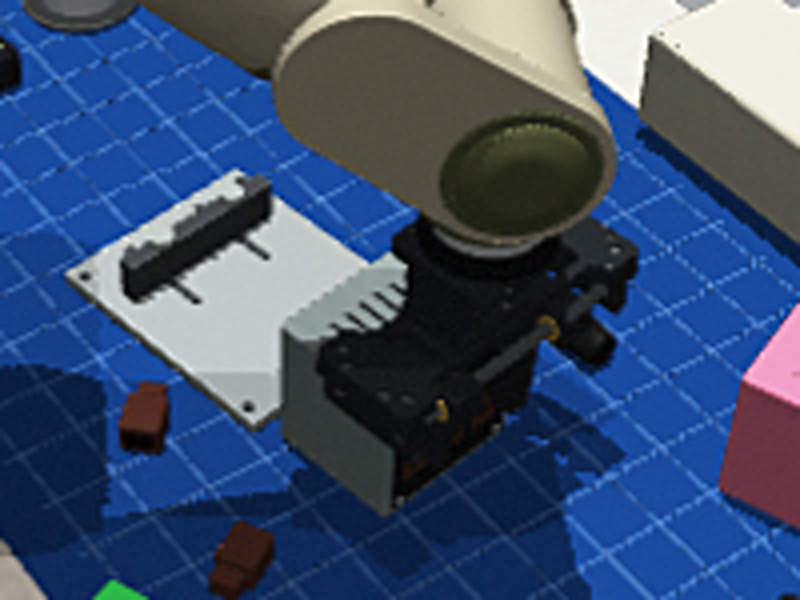

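```bash
python3 -c "
from h import *
c=bot.read_camera('side')
P=lambda x,y,z: np.r_[frombed(x/1e3,y/1e3),z/1e3]
pts=[P(-100,58,0),P(-10,58,0),P(-10,58,96),P(-100,-45,0)]
print((proj(c,pts)-[260,170])*4)
th=np.deg2rad(5)
def til(x,z): # about (-10,0)
    dx=x+10; return -10+dx*np.cos(th)+z*np.sin(th), -dx*np.sin(th)+z*np.cos(th)
pts=[P(til(x,z)[0],y,til(x,z)[1]) for x,y,z in((-100,58,0),(-10,58,0),(-10,58,96),(-100,-45,0))]
print((proj(c,pts)-[260,170])*4)
"
```

```text
[[388.84868483 512.03335021]
 [283.52685504 427.42674829]
 [283.47201103 316.29633435]
 [508.80789425 421.97548991]]
[[388.90179288 503.1040556 ]
 [283.52685504 427.42674829]
 [273.56045692 309.18961554]
 [509.36663061 413.01366038]]
```

```bash
python3 -c "
from h import *
s,R=st(); print(s['ft_torque'],s['wrist_force'])"
```

```text
t 3.80 bedx -110.8 bedy 6.0 tipz 44.6 mm | F bed x -3.1 y -1.4 z 1.5 | grip 0.565 | tooly yaw err -0.00 deg j6 -0.66
[-0.398365   -0.09302664  0.0766275 ] [ 1.85967971 -2.90490844  1.45233209]
```

The side view fits an upright module (bottom corner expected at (389,512), seen at (390,515)) and the force has relaxed. I carry on slowly to the kerb.

{"name": "move_arm", "arguments": {
  "grip": [0.05,0.05,0.05,0.05,0.05,0.05],
  "travel": [
    [0.001,0,-0.0015],
    [0.001,0,-0.003],
    [0.001,0,-0.0045],
    [0.001,0,-0.006],
    [0.001,0,-0.0075],
    [0.001,0,-0.009]
  ],
  "spin": [0,0,0,0,0,0]
}}

```text
clock: 4.4
tool_pos: [0.5273, -0.1568, 0.069]
tcp_rot: [0.461, 0.535, -0.462, 0.536]
wrist_force: [1.8, -6.1, 4.8]
gripper_width: 0.57
```

```bash
python3 -c "
from h import *
st()"
```

```text
t 4.40 bedx -102.6 bedy 5.7 tipz 44.0 mm | F bed x -6.3 y -0.9 z 4.8 | grip 0.570 | tooly yaw err -0.01 deg j6 -0.65
```

{"name": "move_arm", "arguments": {
  "grip": [0.05,0.05,0.05],
  "travel": [
    [0.001,0,-0.0015],
    [0.001,0,-0.003],
    [0.001,0,-0.004]
  ],
  "spin": [0,0,0]
}}

```text
clock: 4.7
tool_pos: [0.5271, -0.1537, 0.0685]
tcp_rot: [0.461, 0.535, -0.462, 0.537]
wrist_force: [-0.1, -13.0, 7.4]
gripper_width: 0.57
```

```bash
python3 -c "
from h import *
st()
c=snap('wrist','w4.png');snap('side','s4.png',(260,170,460,320),4)"
```

```text
t 4.70 bedx -99.5 bedy 5.4 tipz 43.5 mm | F bed x -12.8 y 2.0 z 7.4 | grip 0.570 | tooly yaw err 0.04 deg j6 -0.64
```

View pics/w4.png

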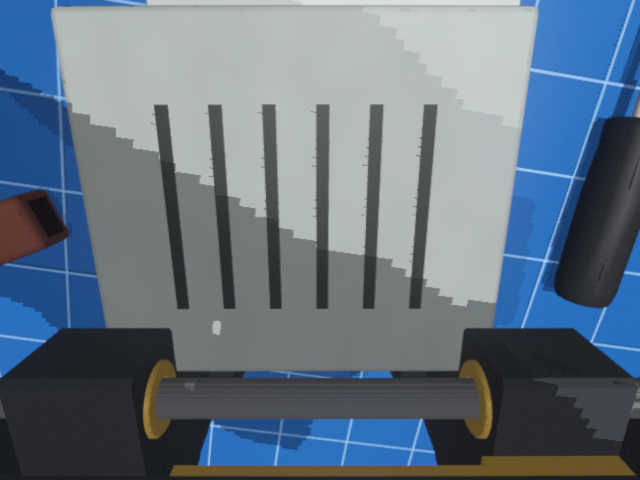

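View pics/s4.png

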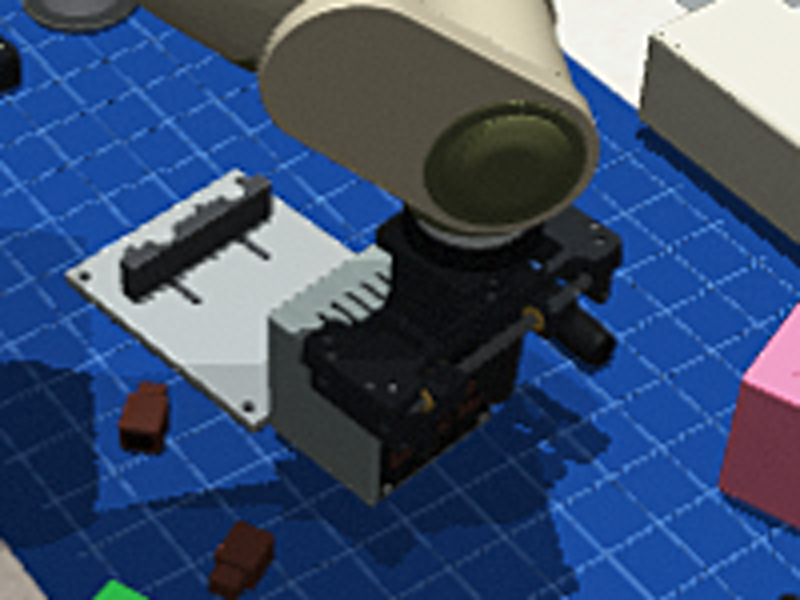

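Contact at the predicted place (force 13 N at x = -99.5). The module's far edge in the wrist view is level, at row 8 to 10, parallel to the plate. One small extra press will seat it square.

{"name": "move_arm", "arguments": {
  "grip": [0.05,0.05],
  "travel": [
    [0.0,0,-0.001],
    [0.0,0,-0.001]
  ],
  "spin": [0,0]
}}

```text
clock: 5.0
tool_pos: [0.5271, -0.1535, 0.0688]
tcp_rot: [0.461, 0.534, -0.462, 0.538]
wrist_force: [1.2, -15.7, 7.5]
gripper_width: 0.572
```

```bash
python3 -c "
from h import *
st()
c=snap('wrist','w5.png')
im=cv2.cvtColor(c['img'],cv2.COLOR_RGB2GRAY)
# far edge of module top row per column
for u in (100,200,300,400,480):
    col=im[:40,u].astype(int); print(u,col[:24].tolist())
"
```

```text
t 5.00 bedx -99.4 bedy 5.5 tipz 43.8 mm | F bed x -15.7 y 1.1 z 7.5 | grip 0.572 | tooly yaw err 0.04 deg j6 -0.64
100 [94, 94, 95, 94, 96, 104, 131, 159, 163, 168, 172, 176, 179, 182, 182, 183, 183, 183, 183, 183, 183, 183, 183, 183]
200 [202, 201, 202, 201, 192, 165, 153, 167, 171, 174, 178, 181, 183, 184, 185, 185, 185, 185, 185, 185, 186, 185, 185, 185]
300 [221, 220, 213, 204, 192, 167, 162, 174, 176, 180, 183, 185, 186, 186, 187, 187, 187, 187, 188, 187, 187, 186, 186, 186]
400 [222, 221, 221, 221, 210, 184, 176, 190, 193, 189, 189, 197, 202, 203, 203, 204, 204, 204, 204, 203, 204, 203, 204, 203]
480 [220, 220, 220, 220, 213, 189, 173, 189, 193, 195, 197, 199, 202, 203, 204, 203, 203, 203, 203, 203, 203, 203, 203, 203]
```

Module is solid against the kerb (15.7 N with no motion). Its edge is at row 6 across the whole width, so it is square. Next I back off, raise the fingertips to about 70 mm and touch again.

{"name": "move_arm", "arguments": {
  "grip": [0.05,0.05,0.05,0.05,0.05,0.05],
  "travel": [
    [0.0,0,0.006],
    [0.0,0,0.008],
    [-0.015,0,0.008],
    [-0.026,0,0.008],
    [-0.026,0,0.008],
    [-0.026,0,0.004]
  ],
  "spin": [0,0,0,0,0,0]
}}

```text
clock: 5.65
tool_pos: [0.5269, -0.1551, 0.0935]
tcp_rot: [0.462, 0.536, -0.462, 0.535]
wrist_force: [-0.5, -0.9, -0.4]
gripper_width: 0.567
```

```bash
python3 -c "
from h import *
st()
c=snap('wrist','w6.png');snap('side','s6.png',(260,170,460,320),4)"
```

```text
t 5.65 bedx -100.9 bedy 5.9 tipz 68.5 mm | F bed x -0.8 y 0.6 z -0.4 | grip 0.567 | tooly yaw err -0.04 deg j6 -0.65
```

View pics/w6.png

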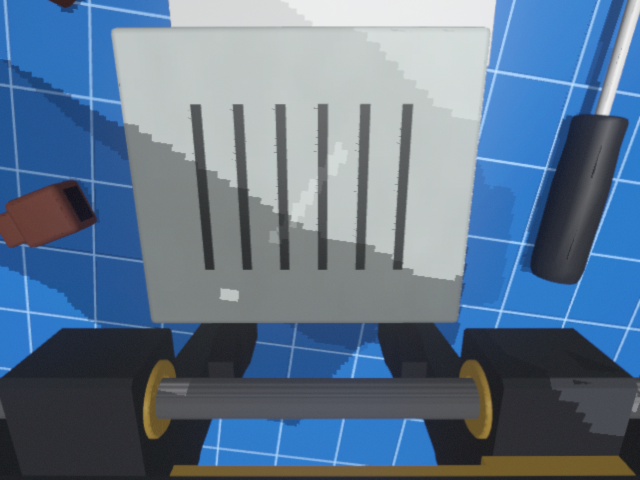

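View pics/s6.png

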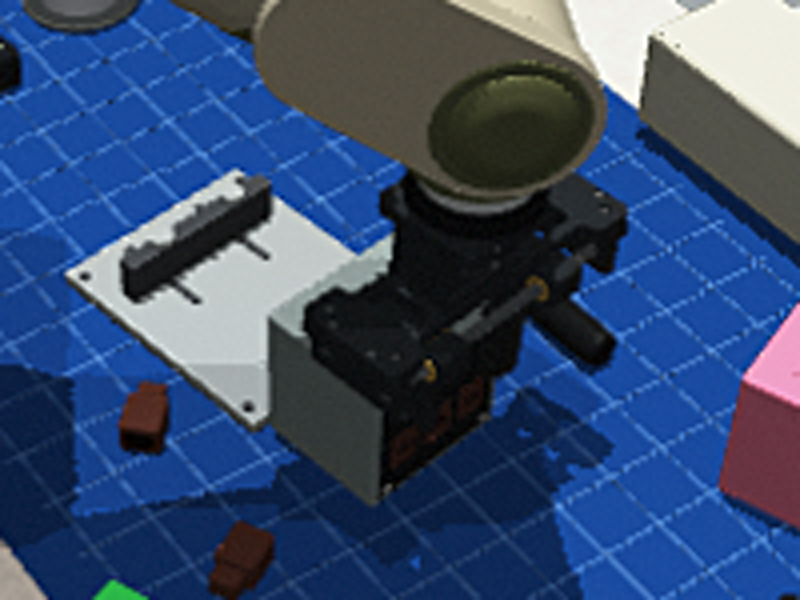

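The module stands upright and square at the kerb, and the fingertips are at 68 mm, just off its face. I start tipping along the arc, rising as much as going forward.

{"name": "move_arm", "arguments": {
  "grip": [0.05,0.05,0.05,0.05,0.05,0.05],
  "travel": [
    [0.0,0,-0.002],
    [-0.003,0,-0.0045],
    [-0.0065,0,-0.007],
    [-0.01,0,-0.01],
    [-0.013,0,-0.0125],
    [-0.016,0,-0.015]
  ],
  "spin": [0,0,0,0,0,0]
}}

```text
clock: 6.35
tool_pos: [0.5247, -0.1401, 0.1099]
tcp_rot: [0.462, 0.536, -0.462, 0.536]
wrist_force: [-0.3, -3.4, 0.3]
gripper_width: 0.566
```

```bash
python3 -c "
from h import *
st()
c=snap('side','s7.png',(260,170,460,320),4)"
```

```text
t 6.35 bedx -85.8 bedy 5.8 tipz 84.9 mm | F bed x -3.3 y 0.8 z 0.3 | grip 0.566 | tooly yaw err -0.02 deg j6 -0.62
```

View pics/s7.png

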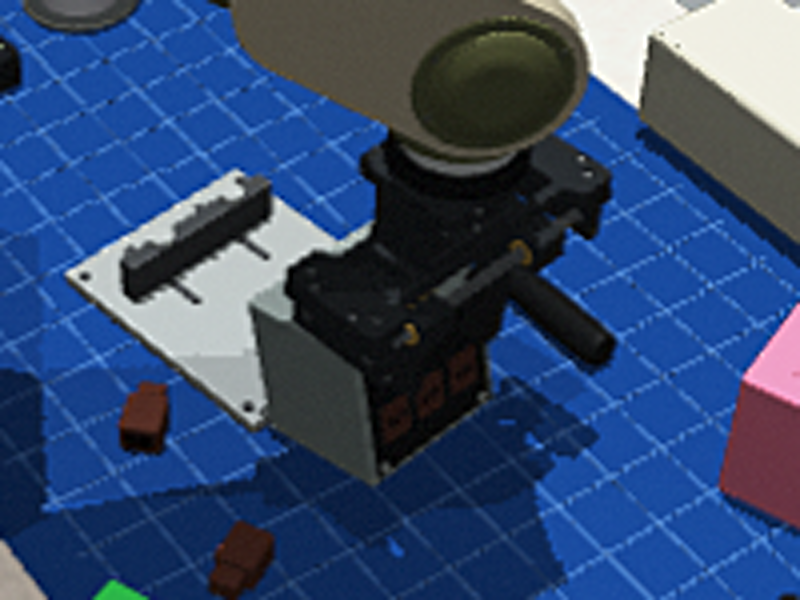

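It tips as intended, about 10° at 3 N. Continuing along the arc.

{"name": "move_arm", "arguments": {
  "grip": [0.05,0.05,0.05,0.05,0.05,0.05,0.05,0.05],
  "travel": [
    [-0.004,0,-0.004],
    [-0.007,0,-0.0075],
    [-0.01,0,-0.011],
    [-0.013,0,-0.015],
    [-0.016,0,-0.019],
    [-0.0185,0,-0.023],
    [-0.021,0,-0.027],
    [-0.023,0,-0.031]
  ],
  "spin": [0,0,0,0,0,0,0,0]
}}

```text
clock: 7.2
tool_pos: [0.5202, -0.1093, 0.1329]
tcp_rot: [0.462, 0.536, -0.462, 0.536]
wrist_force: [-0.4, -0.8, 0.6]
gripper_width: 0.567
```

```bash
python3 -c "
from h import *
st()
c=snap('side','s8.png',(240,150,440,300),4)"
```

```text
t 7.20 bedx -54.6 bedy 5.7 tipz 107.9 mm | F bed x -0.7 y 0.6 z 0.6 | grip 0.567 | tooly yaw err -0.02 deg j6 -0.58
```

View pics/s8.png

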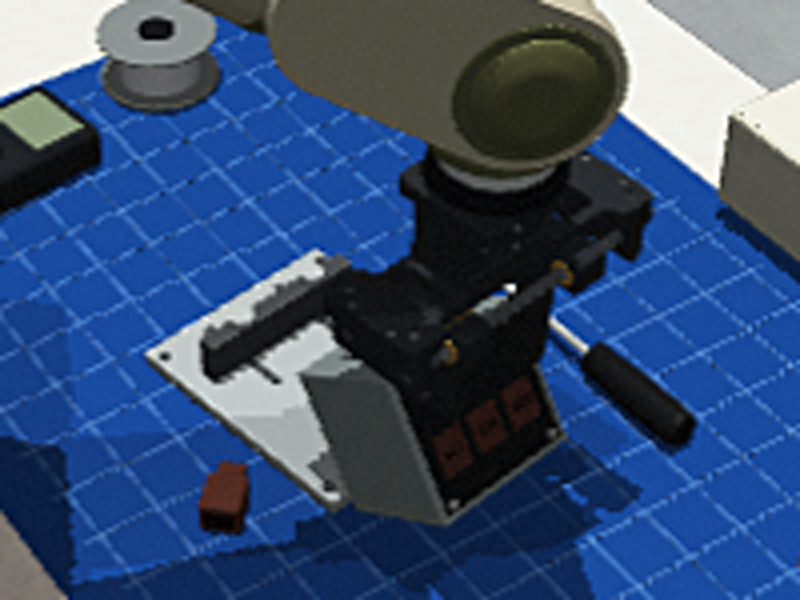

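{"name": "move_arm", "arguments": {
  "grip": [0.05,0.05,0.05,0.05,0.05,0.05,0.05,0.05],
  "travel": [
    [-0.002,0,-0.004],
    [-0.0035,0,-0.008],
    [-0.005,0,-0.0115],
    [-0.006,0,-0.015],
    [-0.007,0,-0.018],
    [-0.008,0,-0.021],
    [-0.0085,0,-0.024],
    [-0.009,0,-0.027]
  ],
  "spin": [0,0,0,0,0,0,0,0]
}}

```text
clock: 8.05
tool_pos: [0.5162, -0.0827, 0.1417]
tcp_rot: [0.462, 0.536, -0.462, 0.536]
wrist_force: [-0.0, 0.4, 0.5]
gripper_width: 0.568
```

```bash
python3 -c "
from h import *
st()
c=snap('side','s9.png',(240,150,440,300),4)"
```

```text
t 8.05 bedx -27.8 bedy 5.8 tipz 116.7 mm | F bed x 0.4 y -0.0 z 0.5 | grip 0.568 | tooly yaw err -0.02 deg j6 -0.53
```

View pics/s9.png

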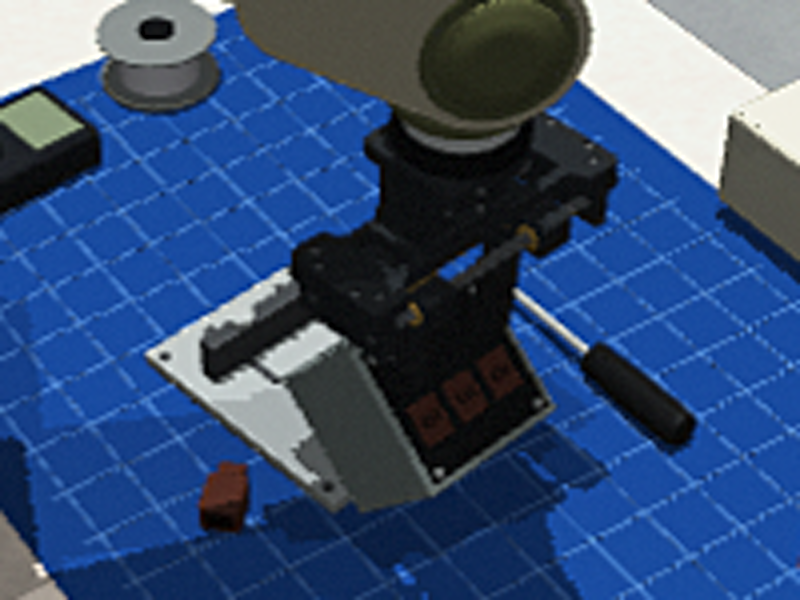

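Near the balance point with the load vanishing. I ease it over.

{"name": "move_arm", "arguments": {
  "grip": [0.05,0.05,0.05,0.05,0.05,0.05,0.05,0.05],
  "travel": [
    [-0.001,0,-0.002],
    [-0.0015,0,-0.004],
    [-0.002,0,-0.006],
    [-0.002,0,-0.008],
    [-0.002,0,-0.01],
    [-0.002,0,-0.012],
    [-0.002,0,-0.014],
    [-0.002,0,-0.016]
  ],
  "spin": [0,0,0,0,0,0,0,0]
}}

```text
clock: 8.9
tool_pos: [0.5139, -0.067, 0.1438]
tcp_rot: [0.462, 0.536, -0.462, 0.536]
wrist_force: [0.5, -0.2, 0.9]
gripper_width: 0.569
```

```bash
python3 -c "
from h import *
st()
c=snap('side','s10.png',(240,150,440,300),4)"
```

```text
t 8.90 bedx -11.9 bedy 5.7 tipz 118.8 mm | F bed x -0.3 y -0.4 z 0.9 | grip 0.569 | tooly yaw err -0.02 deg j6 -0.50
```

View pics/s10.png

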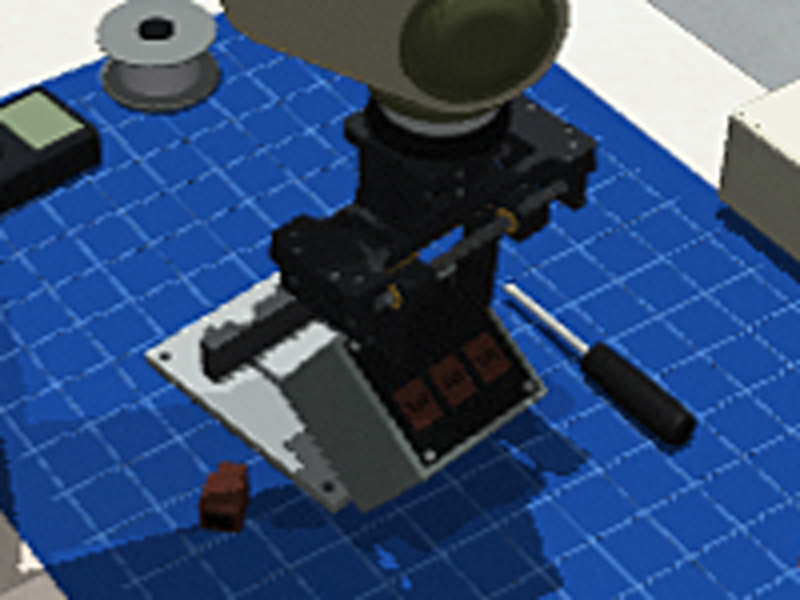

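{"name": "move_arm", "arguments": {
  "grip": [0.05,0.05,0.05,0.05,0.05,0.05],
  "travel": [
    [0,0,-0.002],
    [0,0,-0.004],
    [0,0,-0.006],
    [0,0,-0.008],
    [0,0,-0.01],
    [0,0,-0.012]
  ],
  "spin": [0,0,0,0,0,0]
}}

```text
clock: 9.55
tool_pos: [0.5121, -0.0551, 0.1437]
tcp_rot: [0.462, 0.536, -0.462, 0.536]
wrist_force: [0.3, -0.0, -0.2]
gripper_width: 0.566
```

```bash
python3 -c "
from h import *
st()
c=snap('side','s11.png',(240,150,440,300),4)"
```

```text
t 9.55 bedx 0.2 bedy 5.7 tipz 118.7 mm | F bed x -0.0 y -0.3 z -0.2 | grip 0.566 | tooly yaw err -0.02 deg j6 -0.48
```

View pics/s11.png

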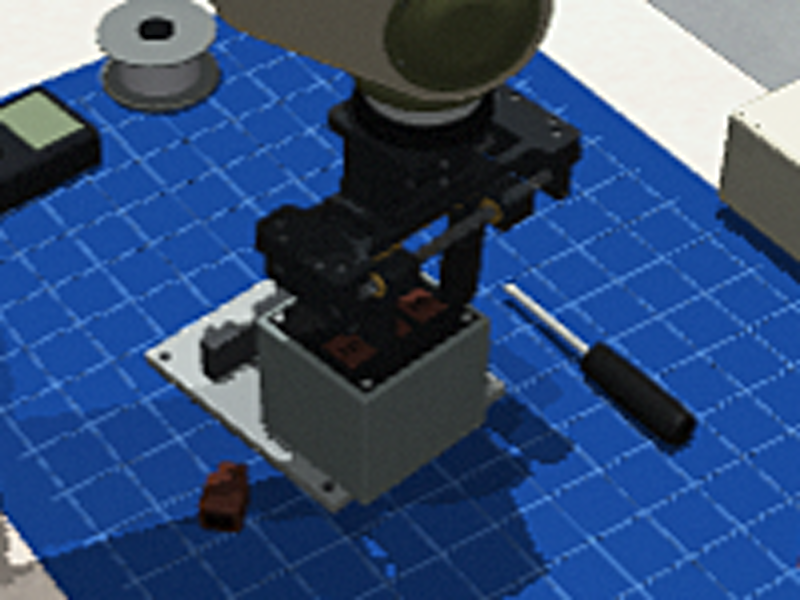

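The module has fallen flat with the socket panel up. I back off level, clear of its top, and look.

{"name": "move_arm", "arguments": {
  "grip": [0.05,0.05,0.05,0.05,0.05],
  "travel": [
    [-0.01,0,0.02],
    [-0.01,0,0.05],
    [-0.01,0,0.07],
    [-0.01,0,0.07],
    [-0.01,0,0.07]
  ],
  "spin": [0,0,0,0,0]
}}

```text
clock: 10.1
tool_pos: [0.5223, -0.1242, 0.1535]
tcp_rot: [0.462, 0.536, -0.462, 0.535]
wrist_force: [0.1, -1.1, 0.4]
gripper_width: 0.566
```

```bash
python3 -c "
from h import *
st()
snap('wrist','w12.png');snap('top','t12.png',(220,170,420,320),4);snap('side','s12.png',(240,150,440,300),4)"
```

```text
t 10.10 bedx -69.7 bedy 5.9 tipz 128.5 mm | F bed x -1.1 y 0.1 z 0.4 | grip 0.566 | tooly yaw err -0.05 deg j6 -0.60
```

View pics/w12.png

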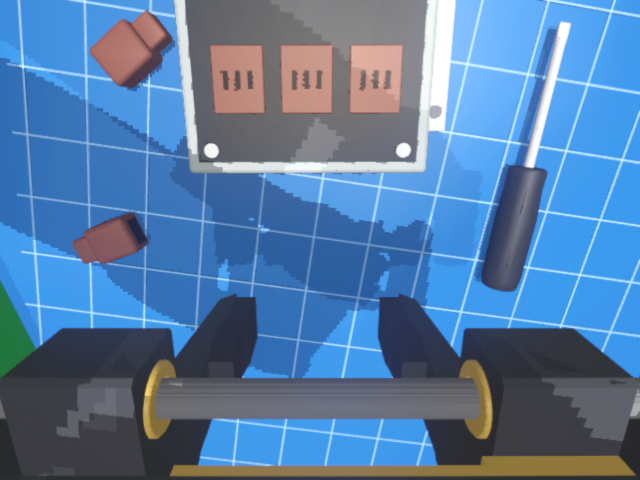

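View pics/t12.png

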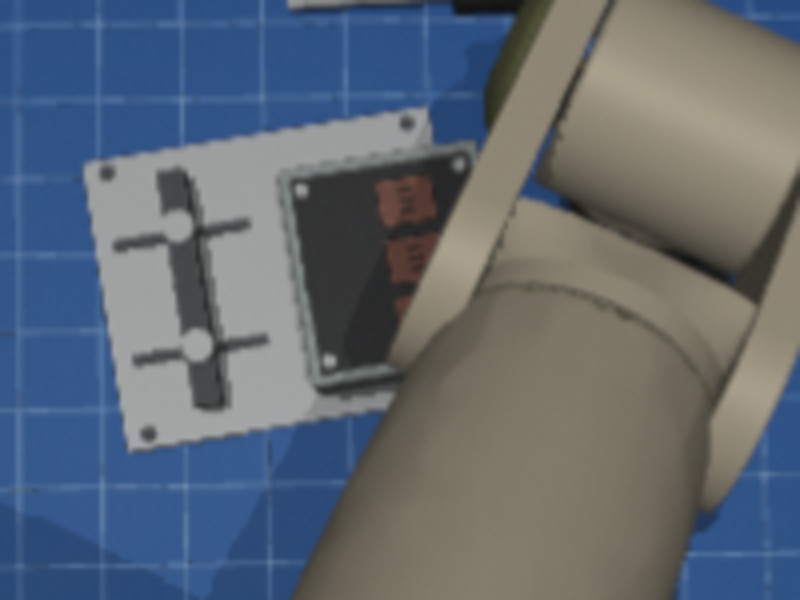

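View pics/s12.png

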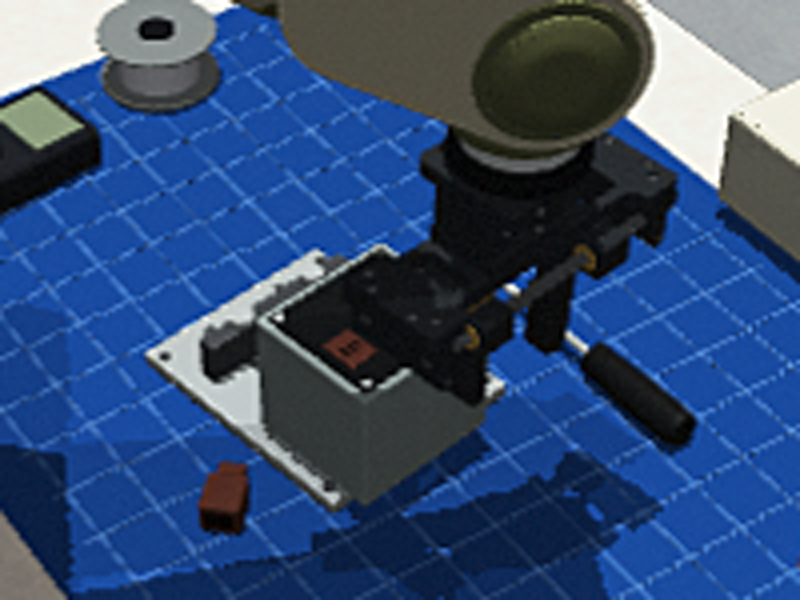

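The wrist view shows the panel up, with its rear edge level at row 172 from columns 190 to 425. The top view shows it square to the plate. Next I work out the rear face position and the distance to the stop.

```bash
python3 -c "
from h import *
w=bot.read_camera('wrist'); c=bot.read_camera('top')
print('rear edge',(tobed(ray(w,[[192,172],[425,172],[178,0],[437,0]],.10))*1e3).round(1).tolist())
f=lambda a: np.array(a)/4+[220,170]
print('far edge top',(tobed(ray(c,f([[281,175],[316,390],[473,143]]),.10))*1e3).round(1).tolist())
print('stop foot',(tobed(ray(c,f([[193,172],[229,405]]),.01))*1e3).round(1).tolist(),'stop top edge',(tobed(ray(c,f([[184,170],[222,406]]),.04))*1e3).round(1).tolist())
print('kerb corner',(tobed(ray(c,f([[428,108]]),.01))*1e3).round(1))
go(-45,6,50)
"
```

```text
rear edge [[-12.8, 59.3], [-12.8, -42.8], [53.6, 58.6], [53.6, -42.1]]
far edge top [[78.2, -38.1], [78.3, 65.1], [-14.2, -38.5]]
stop foot [[123.8, -60.3], [124.5, 60.6]] stop top edge [[126.5, -57.4], [126.4, 62.1]]
kerb corner [[ -0.6 -73.5]]
t 10.35 bedx -69.3 bedy 5.7 tipz 128.8 mm | F bed x 0.2 y -0.4 z 0.1 | grip 0.564 | tooly yaw err 0.03 deg j6 -0.60
to go (tool, mm) [ 78.8  -0.3 -24.3]
spin 0.0006
```

Rear face sits at x = -13, the stop face at about 125 and the module centre at y = +9. That leaves about 42 mm to slide, with home expected at tool x of about 20. I descend behind it.

{"name": "move_arm", "arguments": {
  "grip": [0.05,0.05,0.05,0.05,0.05],
  "travel": [
    [0.02,-0.003,0.02],
    [0.055,-0.003,0.02],
    [0.079,-0.003,0.01],
    [0.079,-0.003,-0.02],
    [0.079,-0.003,-0.024]
  ],
  "spin": [0,0,0,0,0]
}}

```text
clock: 10.85
tool_pos: [0.5151, -0.0987, 0.074]
tcp_rot: [0.461, 0.537, -0.461, 0.535]
wrist_force: [0.9, -0.1, 0.3]
gripper_width: 0.568
```

```bash
python3 -c "
from h import *
go(10,9,48)"
```

```text
t 10.85 bedx -43.4 bedy 9.3 tipz 49.0 mm | F bed x -0.3 y -0.9 z 0.3 | grip 0.568 | tooly yaw err 0.10 deg j6 -0.56
to go (tool, mm) [  1.1   0.4 -53.4]
spin 0.0018
```

Approach and contact at about -22, then slide gently.

{"name": "move_arm", "arguments": {
  "grip": [0.05,0.05,0.05,0.05,0.05,0.05,0.05,0.05],
  "travel": [
    [0,0,-0.01],
    [0,0,-0.016],
    [0,0,-0.02],
    [0,0,-0.023],
    [0,0,-0.026],
    [0,0,-0.03],
    [0,0,-0.034],
    [0,0,-0.038]
  ],
  "spin": [0.002,0.002,0.002,0.002,0.002,0.002,0.002,0.002]
}}

```text
clock: 11.65
tool_pos: [0.5107, -0.0639, 0.0751]
tcp_rot: [0.462, 0.535, -0.462, 0.536]
wrist_force: [0.2, -5.3, 2.1]
gripper_width: 0.57
```

```bash
python3 -c "
from h import *
go(10,9,48)"
```

```text
t 11.65 bedx -8.3 bedy 8.4 tipz 50.1 mm | F bed x -5.3 y 0.5 z 2.1 | grip 0.570 | tooly yaw err -0.15 deg j6 -0.50
to go (tool, mm) [  2.1  -0.6 -18.3]
spin -0.0027
```

{"name": "move_arm", "arguments": {
  "grip": [0.05,0.05,0.05,0.05,0.05,0.05],
  "travel": [
    [0,0,-0.004],
    [0,0,-0.008],
    [0,0,-0.012],
    [0,0,-0.015],
    [0,0,-0.018],
    [0,0,-0.021]
  ],
  "spin": [0,0,0,0,0,0]
}}

```text
clock: 12.25
tool_pos: [0.5076, -0.0431, 0.0751]
tcp_rot: [0.462, 0.535, -0.462, 0.536]
wrist_force: [1.0, -5.8, 2.6]
gripper_width: 0.571
```

```bash
python3 -c "
from h import *
go(20,9,48)
snap('wrist','w14.png')"
```

```text
t 12.25 bedx 12.7 bedy 8.4 tipz 50.1 mm | F bed x -5.9 y -0.1 z 2.6 | grip 0.571 | tooly yaw err -0.15 deg j6 -0.46
to go (tool, mm) [ 2.1 -0.6 -7.3]
spin -0.0026
```

View pics/w14.png

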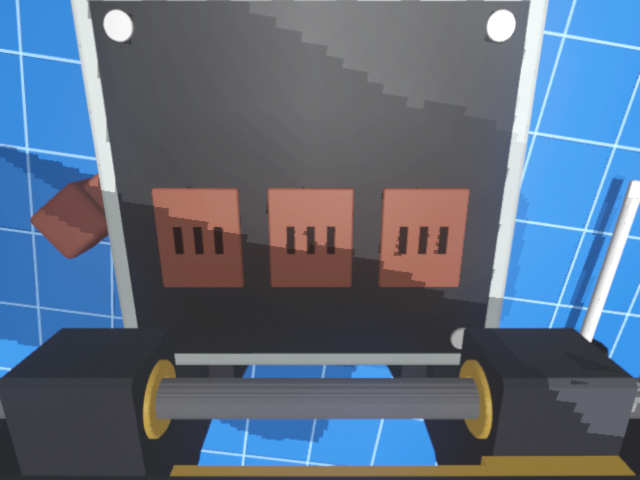

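Sliding square (rear edge level at row 358) at about 6 N. About 7 mm to go, in small steps.

{"name": "move_arm", "arguments": {
  "grip": [0.05,0.05,0.05,0.05],
  "travel": [
    [0,0,-0.002],
    [0,0,-0.004],
    [0,0,-0.0055],
    [0,0,-0.007]
  ],
  "spin": [0,0,0,0]
}}

```text
clock: 12.7
tool_pos: [0.5066, -0.0363, 0.075]
tcp_rot: [0.462, 0.535, -0.462, 0.536]
wrist_force: [0.7, -5.4, 3.1]
gripper_width: 0.57
```

```bash
python3 -c "
from h import *
st()"
```

```text
t 12.70 bedx 19.5 bedy 8.4 tipz 50.0 mm | F bed x -5.4 y 0.1 z 3.1 | grip 0.570 | tooly yaw err -0.15 deg j6 -0.45
```

{"name": "move_arm", "arguments": {
  "grip": [0.05,0.05,0.05],
  "travel": [
    [0,0,-0.001],
    [0,0,-0.002],
    [0,0,-0.003]
  ],
  "spin": [0,0,0]
}}

```text
clock: 13.0
tool_pos: [0.5067, -0.0343, 0.0754]
tcp_rot: [0.462, 0.534, -0.462, 0.537]
wrist_force: [1.7, -14.9, 5.2]
gripper_width: 0.565
```

```bash
python3 -c "
from h import *
st()"
```

```text
t 13.00 bedx 21.5 bedy 8.1 tipz 50.4 mm | F bed x -15.0 y 0.5 z 5.2 | grip 0.565 | tooly yaw err -0.06 deg j6 -0.44
```

The force jumped to 15 N at x = 21.5, where the stop was expected. I press a little more to seat it.

{"name": "move_arm", "arguments": {
  "grip": [0.05,0.05,0.05],
  "travel": [
    [0,0,-0.001],
    [0,0,-0.0015],
    [0,0,-0.0015]
  ],
  "spin": [0,0,0]
}}

```text
clock: 13.3
tool_pos: [0.5067, -0.0341, 0.0758]
tcp_rot: [0.461, 0.534, -0.462, 0.538]
wrist_force: [0.3, -20.3, 5.9]
gripper_width: 0.569
```

```bash
python3 -c "
from h import *
st()
c=snap('top','t15.png',(220,170,420,320),4)"
```

```text
t 13.30 bedx 21.7 bedy 8.0 tipz 50.8 mm | F bed x -20.1 y 2.7 z 5.9 | grip 0.569 | tooly yaw err -0.02 deg j6 -0.44
```

View pics/t15.png

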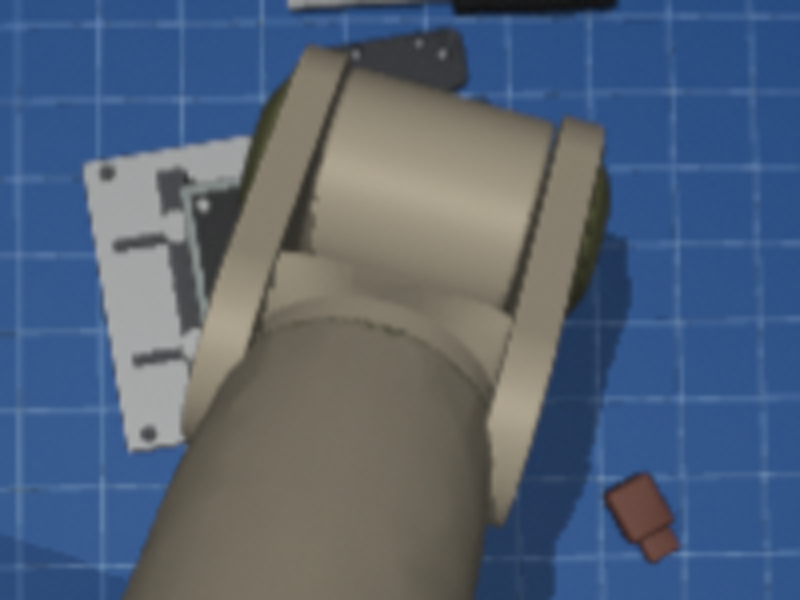

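20 N with no further motion, so it is pressed home. I release gently, straight back, then up and away.

{"name": "move_arm", "arguments": {
  "grip": [0.05,0.05,0.05,0.05,0.05,0.05,0.05,0.05],
  "travel": [
    [0,0,0.001],
    [0,0,0.002],
    [0,0,0.004],
    [0,0,0.008],
    [0,0,0.016],
    [0,0,0.03],
    [0,0,0.05],
    [0,0,0.065]
  ],
  "spin": [0,0,0,0,0,0,0,0]
}}

```text
clock: 14.15
tool_pos: [0.5153, -0.0975, 0.0747]
tcp_rot: [0.462, 0.535, -0.462, 0.535]
wrist_force: [-0.7, 0.6, 0.2]
gripper_width: 0.566
```

{"name": "move_arm", "arguments": {
  "grip": [0.05,0.05,0.05,0.05,0.05,0.05,0.05,0.05],
  "travel": [
    [-0.04,0,0.0],
    [-0.09,0,0.0],
    [-0.14,0,0.03],
    [-0.17,0,0.08],
    [-0.17,0,0.12],
    [-0.17,0,0.16],
    [-0.17,0,0.16],
    [-0.17,0,0.16]
  ],
  "spin": [0,0,0,0,0,0,0,0]
}}

```text
clock: 14.95
tool_pos: [0.5379, -0.255, 0.2441]
tcp_rot: [0.463, 0.535, -0.463, 0.534]
wrist_force: [0.1, 0.1, -0.7]
gripper_width: 0.567
```

```bash
python3 -c "
from h import *
st()
c=snap('top','t16.png',(180,120,500,360),2.5);snap('side','s16.png',(200,150,440,330),3.3)"
```

```text
t 14.95 bedx -201.3 bedy 9.8 tipz 219.1 mm | F bed x 0.1 y -0.1 z -0.7 | grip 0.567 | tooly yaw err -0.24 deg j6 -0.78
```

View pics/t16.png

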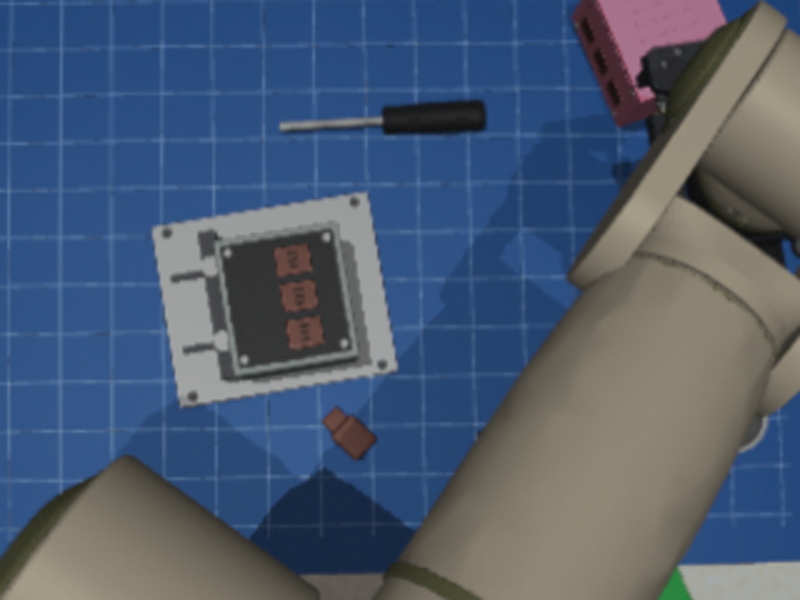

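View pics/s16.png

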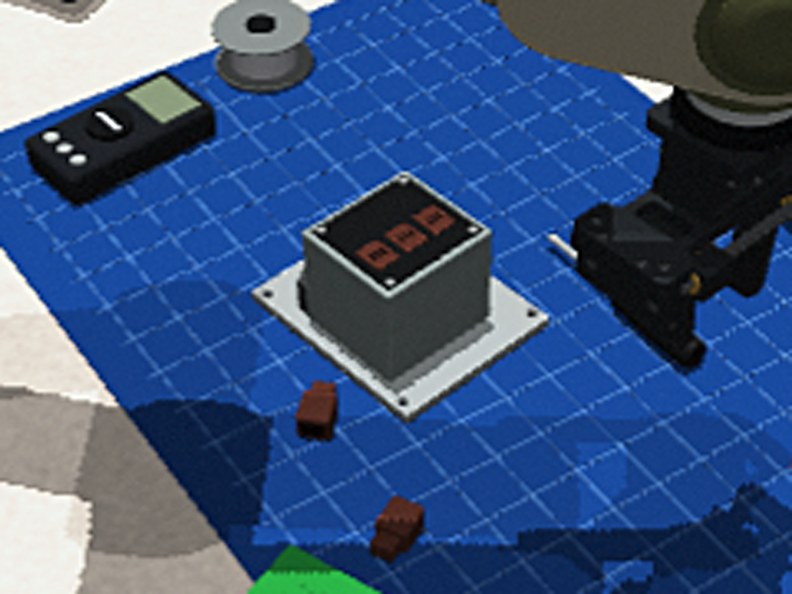

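The module lies panel-up against the stop and inside the plate, and both plugs are undisturbed. One last numeric check of squareness and seating before handing in.

```bash
python3 -c "
from h import *
c=bot.read_camera('top'); g=np.array([[216,241],[337,223],[357,355],[235,375]])/2.5+[180,120]
X=tobed(ray(c,g,.10))*1e3; print(X.round(1).tolist(),X.mean(0))
hsv=cv2.cvtColor(c['img'],cv2.COLOR_RGB2HSV); m=np.zeros(hsv.shape[:2],np.uint8)
m[205:272,266:324]=(hsv[205:272,266:324,2]<60)
b,a,ar=quad(m); Y=tobed(ray(c,b,.10))*1e3; print('panel',Y.round(1).tolist()); e=Y-np.roll(Y,-1,0); print(np.rad2deg(np.arctan2(e[:,1],e[:,0])).round(1), np.linalg.norm(e,axis=1).round(1))
"
```

```text
[[123.6, -40.5], [30.9, -39.2], [32.5, 62.3], [125.4, 62.1]] [78.09106774 11.15656347]
panel [[120.5, -35.8], [37.5, -35.2], [38.4, 55.7], [120.9, 54.9]]
[ -0.4 -90.6 179.4  89.8] [83.  90.9 82.4 90.7]
```

```bash
python3 -c "
from h import *
print(bot.hand_in()); st()"
```

```text
the job is handed in; nothing more can be done
None
the job is handed in; nothing more can be done
```

The grey module is home: flat on the bed with its socket panel up, pressed against the black end stop. I handed the job in at about 15 s on the clock, with the gripper well clear.

**What I did:**
- I pushed the module upright and square against the kerb; contact there reached 16 N.
- I raised the fingertips and tipped it over along an arc, which took about 3 N in the readings. It fell the last part of the way on its own, landing flat and square.
- I slid it along at about 6 N, pressed it against the stop with 20 N until it moved no further, then backed straight off.

**Last checks:**
- **Seating:** the module's leading face measured about 124.5 mm from the kerb, against 124–126 mm for the stop.
- **Squareness:** within about 0.6° of the bed.
- **Width:** it spans about y = -41 to +62 mm, inside the bed's ±75 mm.
- **Other things:** both plugs and the screwdriver looked undisturbed, as did the meter and reel. The pliers and cup were not clearly visible in the last pictures, so I did not recheck them.
- **Disagreements:**
  - An upward force of 4–7 N on the fingers, and a wrist picture that hinted at a tilt, came up during the first push. The side view showed the module upright.
  - The wrist and top views differ by up to about 5 mm on its sideways position.
- **Not measured:** the force on the stop after I let go.

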